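# Lay out the slide-preparation station

### The job

Lay out the slide-preparation station in front of the large centrifuge. Lay the slide carton flat in the oblong tray, centred and lengthwise along it, and then lay the culture dish flat on top of the carton, centred on it; stand the sample cup upright in the middle of the round drip dish, and stand the large dropper bottle upright on the bench between the dish and the tray, half-way and in line with their centres. Leave the tub and the small upright carton where they are.

Things in the scene. Friction and masses are not known exactly. Their poses are not given: they have to be found in the camera images.
- drip_dish: Target. Round shallow grey plastic drip dish, 92 mm across, rim 5 mm high, fixed to the bench in front of the large centrifuge. Origin at the centre of its underside; its flat inner floor is 2.5 mm above the bench and 86 mm across. Its yaw has no meaning. Its centre and that of the slide tray are always 210 mm apart; which of the two is on the left varies. The centrifuge behind them is 145 mm high; its front is about 0.1 m behind their centres.
- slide_tray: Target. Oblong shallow grey plastic tray, 60 x 110 mm outside, walls 3 mm thick and 5 mm high, fixed to the bench in front of the large centrifuge. Origin at the centre of its underside; its y axis runs along its 110 mm length. Inner floor 54 x 104 mm, 2.5 mm above the bench; too narrow for fingers to go down into it beside the slide carton.
- slide_box_c (a point): Oblong white carton of microscope slides, 31 x 80 x 30 mm (x, y, z), lying flat on the bench, 0.22 kg as built. The point is its centre, 15 mm above its underside; its y axis runs along its 80 mm length, z up. Grasp it across its 31 mm width.
- culture_dish_c (a point): Round flat culture (petri) dish, clear rim with a dark disc inside, about 60 mm across where the fingers hold it (63 mm over the rim), 12 to 14 mm high, 0.02 kg. The point is its centre, 6 mm above its underside; its z axis points up. Light and rigid.
- cup_c (a point): Closed sample cup with a plain wide lid, 51 mm across the lid, 44 mm across the body just under it, 63 mm high, 0.03 kg. The point is on its axis, 31.5 mm above its underside; its z axis points up. The lid is fixed and takes the top 11 mm.
- stain_bottle_c (a point): Dropper bottle with a pointed cap, the largest one: 37 mm across, 84 mm high, 0.06 kg, standing among the other loose things at the front. Two smaller dropper bottles at the back by the wall are not it. The point is on its axis, 42 mm above its underside; the straight body reaches up to 67 mm; its z axis points up.
- strip_tub_c (a point): Bystander, to be left alone: tall round tub with a push lid, 48 x 44 x 107 mm, loose, at the front left. The point is on its axis, half-way up.
- tip_carton_c (a point): Bystander, to be left alone: small upright carton, 41 x 55 x 60 mm, loose, further back beside the centrifuge. The point is its centre.

How it is judged (in metres and radians):
At the end, for the whole second after the job is handed in: At rest: carton flat on tray floor within 11 mm and 0.22 rad of centred; culture dish flat on carton within 10 mm; cup upright on dish floor within 13 mm of its middle; bottle upright on bench within 15 mm of the line of dish and tray centres and at most 119 mm from each (of 210) (horizontal distance between slide_box_c and slide_tray below 0.011 m and z of slide_box_c in the frame of slide_tray between 0.0145 and 0.0205 m and angle between the y axis of slide_box_c and the y axis of slide_tray, either way round below 0.22 rad and angle between each of slide_box_c, cup_c, stain_bottle_c's own z axis and vertical below 0.08 rad and horizontal distance between culture_dish_c and slide_box_c below 0.01 m and z of culture_dish_c in the frame of slide_box_c between 0.018 and 0.024 m and angle between culture_dish_c's own z axis and vertical below 0.1 rad and horizontal distance between cup_c and drip_dish below 0.013 m and z of cup_c in the frame of drip_dish between 0.031 and 0.037 m and horizontal distance between stain_bottle_c and drip_dish below 0.119 m and horizontal distance between stain_bottle_c and slide_tray below 0.119 m and x of stain_bottle_c in the frame of drip_dish between -0.015 and 0.015 m and height (world z) of stain_bottle_c between 0.039 and 0.045 m and linear speed of each of slide_box, culture_dish, cup, stain_bottle below 0.02 m/s); the robot touches nothing.
It fails at once if the strip tub is moved by more than 30 mm (distance of strip_tub_c from where it was at the start of the episode above 0.03 m).
It fails at once if the small upright carton is moved by more than 30 mm (distance of tip_carton_c from where it was at the start of the episode above 0.03 m).
It also fails if it takes over 115 s, if anything falls off the work surface, if the arm or the gripper's body presses on something with over 40 N, if the wrist force passes 120 N, or if a joint passes its speed limit or range.

### The arm

A 6-joint arm with a two-finger parallel gripper is mounted at the origin on a cart in front of the work surface, level with it; the furniture and walls round the work are solid. World frame = base frame: x ahead of the robot, y to its left, z up, the work surface at z = 0. Lengths are in mm, angles in rad, forces in N, time in s.
With the tool pointing down it reaches from about 300 to 775 mm from the base axis. Payload 14.6 kg.
Tool frame: the origin (TCP) lies on the centre line of the jaws, within the pads' length; the fingertips stand 19 mm ahead of it and the grasp point (between the pads) is the TCP (bot.tip_reach is the distance from the TCP to the fingertips, in mm); y points along the fingers, x is the direction in which the jaws open and shut, and the axes are right-handed (so a half turn about y gives the same grasp; the last joint's range is limited). The gripper opens to 85 mm and grips with 20 to 120 N. Pads are 22 mm wide; open, the fingers measure 114 mm over their backs; the gripper's body (76 mm by 85 mm) begins 54 mm behind the grasp point. The pads swing forward as they close: fully open they stand 13 mm farther back than shut.
Start: joints at [1.138, 0.3, 1.521, -0, 1.321, -0.067], TCP at [196.73, 513.602, 250.281] pointing down, gripper open.
Joint ranges: [-3.03, 3.03], [-0.79, 2.21], [0.23, 2.52], [-1.04, 4.18], [0, 3.07], [-2.55, 2.55]. Speed limits (rad/s): [2.22, 2.22, 2.57, 3.14, 3.14, 3.14].

### API

Orientations are given as a unit quaternion [w, x, y, z].
In Python, from rig import bot gives the robot as it stands. Calls block until the motion is done:
- bot.move_to(position, orientation): joint-space move of the TCP to a pose.
- bot.servo_line(position, attitude=None, speed=150, until_force=None): straight line of the TCP; attitude=None keeps the orientation; speed is the mean speed in mm/s. With until_force (N) it stops when the force on the tool has changed by that much, and returns True; else False.
- bot.move_joints(angles): joint-space move.
- bot.move_gripper(opening, grip_force=None): finger opening in mm; grip_force is the grip in N (None keeps the last); returns when the fingers have stopped.
- bot.dwell(seconds).
- bot.ik(position, orientation): joint angles nearest the present ones, or None.
- bot.read_state(): the state.
- bot.read_camera(name): name is "scene" or "top" or "wrist"; returns a dict with "image" (420x560x3 uint8, blue, green, red), "depth" (420x560 float32, mm along the optical axis (not along the pixel's ray), 0 where there is no reading), "fovy" (degrees; the focal length in pixels is half the picture's height over the tangent of half this angle, whatever the lens; pixels are square), "cx", "cy" (the principal point, pixels), "eye" and "attitude" of the camera in the world; the wrist camera has in their place "mount" (4x4, takes a point from camera to tool coordinates, whose origin is the TCP and whose axes are the tool frame's). Camera axes: x right, y down, z forward; pixel columns grow to the right and rows downward; lengths in mm; the calibration is good to about 2 mm. A picture is of the moment at which its call begins: read the wrist's pose just before it.
A pose or a line that the arm cannot do raises bot.MotionError and nothing moves.
- bot.finish_job(): hands the job in, once; it reports no verdict.
The state is a dict: "clock": time; "joint_positions": joint angles; "qvel": joint speeds; "effort": joint torques, N m; "ee_pos": TCP position; "tool_rot": TCP orientation; "ft_force": force on the tool from outside, world axes, zero at the start; "moment": the same for the moment, N m; "grip_width": finger opening in mm.
Only numpy, scipy, OpenCV 4.12 (cv2) and the standard library are available. Lean on these libraries where they do the work, as an engineer would, in place of code of your own. Each camera call takes 0.05 s, during which the arm holds its last target.

## Working session

There is one attempt and no reset: what is moved stays moved. The work goes in short steps, each a Python script; the robot and the scene stay as the last script left them, time stands still between calls to the robot, and variables do not carry over. Pictures are saved under pics/ and viewed, and the job is handed in when it is done.

```bash
ls; mkdir -p pics; python3 - <<'E'
from rig import bot
import cv2,numpy as np,pickle
s=bot.read_state();print(s)
for n in("scene","top","wrist"):
    c=bot.read_camera(n);cv2.imwrite(f"pics/{n}0.png",c["image"]);pickle.dump(c,open(f"{n}0.pkl","wb"))
    print(n,{k:v for k,v in c.items() if k not in("image","depth")})
E
```

```text
pics
{'clock': 0.0, 'joint_positions': array([ 1.13842496e+00,  3.00481052e-01,  1.52164106e+00, -5.54812014e-06,
        1.32069647e+00, -6.66057323e-02]), 'qvel': array([ 3.81923606e-04,  2.92222414e-04, -1.75215022e-03,  3.03027169e-04,
       -8.34404406e-05,  2.33956600e-05]), 'effort': array([-1.91525680e-03, -5.43494868e+01, -3.61791408e+01, -1.49558473e-04,
        3.98837408e-03, -1.21864392e-05]), 'ee_pos': array([196.62444482, 513.40310693, 249.69046935]), 'tool_rot': array([-0.58237094,  0.58281685,  0.40035784, -0.40110124]), 'ft_force': array([-0.54099395, -0.42915851, -0.68383334]), 'moment': array([0.03607032, 0.01792527, 0.04525755]), 'grip_width': 85.54617103219064}
scene {'fovy': 56.24231015463888, 'cx': 286.8366993016814, 'cy': 212.36286014565826, 'eye': array([  33.06844389, -450.86957172,  637.58134753]), 'attitude': array([-0.38519196,  0.83300703, -0.35790166,  0.17214194])}
top {'fovy': 43.28709625713271, 'cx': 285.5352978459214, 'cy': 214.97874037484198, 'eye': array([ 426.69581391,   -3.44945018, 1468.43317459]), 'attitude': array([-0.02645352,  0.71593133, -0.69703651,  0.02970938])}
wrist {'fovy': 69.92754654545888, 'cx': 277.6943965485333, 'cy': 211.43965978993907, 'mount': array([[ 9.99999775e-01, -1.42067317e-04, -6.56012308e-04,
        -1.48706308e+00],
       [ 5.79453996e-04, -3.10561604e-01,  9.50553078e-01,
        -1.22051236e+02],
       [-3.38774760e-04, -9.50553244e-01, -3.10561452e-01,
         8.10874288e+01],
       [ 0.00000000e+00,  0.00000000e+00,  0.00000000e+00,
         1.00000000e+00]])}
```

View pics/scene0.png

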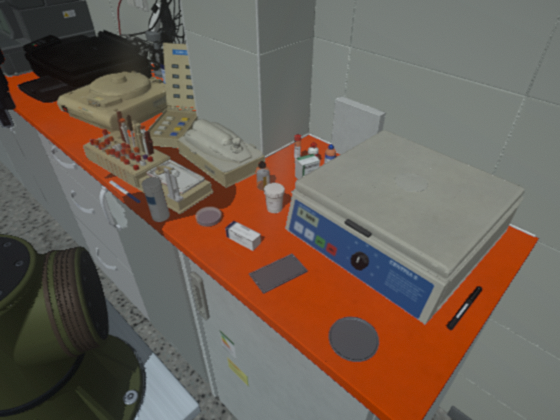

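View pics/top0.png

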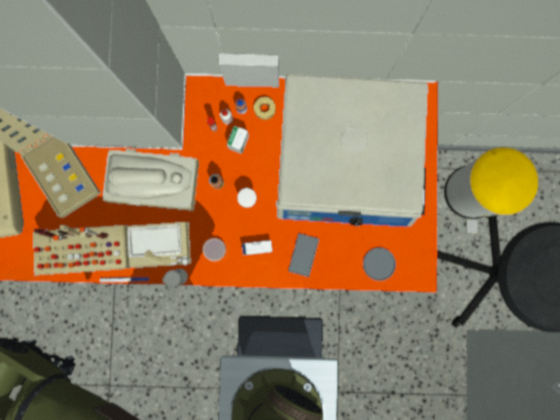

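View pics/wrist0.png

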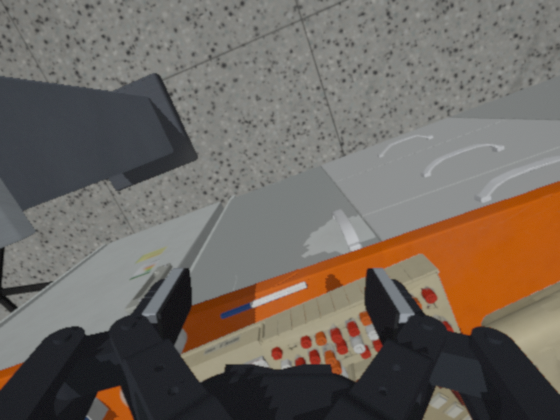

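The top view has x up and y left. The tray is at (303,255), drip dish (379,264), slide carton (257,247), culture dish (214,249), cup (246,198), bottle (215,180), tub (175,277) and tip carton (237,138). Next I'll get their metric positions.

```bash
cat > h.py <<'E'
import numpy as np,cv2,pickle
from scipy.spatial.transform import Rotation as R
def rot(q): return R.from_quat(np.r_[q[1:],q[0]]).as_matrix()
def cloud(c,T=None):
    d=c["depth"];h,w=d.shape;f=h/2/np.tan(np.radians(c["fovy"])/2)
    u,v=np.meshgrid(np.arange(w),np.arange(h))
    P=np.stack([(u-c["cx"])/f*d,(v-c["cy"])/f*d,d],-1)
    if T is None: M,t=rot(c["attitude"]),np.array(c["eye"])
    else: M,t=T[:3,:3],T[:3,3]
    W=P@M.T+t; W[d<=0]=np.nan
    return W
def wristT(s,c):
    T=np.eye(4);T[:3,:3]=rot(s["tool_rot"]);T[:3,3]=s["ee_pos"];return T@c["mount"]
def blobs(mask,W,mn=30):
    n,l,st,ce=cv2.connectedComponentsWithStats(mask.astype(np.uint8),connectivity=4)
    out=[]
    for i in range(1,n):
        if st[i,4]<mn: continue
        p=W[l==i];p=p[np.isfinite(p).all(1)]
        if len(p)<mn: continue
        r=cv2.minAreaRect(p[:,:2].astype(np.float32))
        out.append((ce[i].round(),len(p),p.mean(0).round(1),np.percentile(p[:,2],[5,95]).round(1),np.round(r[0],1),np.round(r[1],1),round(r[2],1)))
    return out
E
python3 - <<'E'
from h import *
for n in("top","scene"):
    c=pickle.load(open(n+"0.pkl","rb"));W=cloud(c);im=c["image"]
    hsv=cv2.cvtColor(im,cv2.COLOR_BGR2HSV)
    org=(hsv[...,1]>170)&(hsv[...,0]<20)
    print(n,"bench z",np.nanpercentile(W[org&(abs(W[...,2])<40)][:,2],[5,50,95]))
    B=W[org&(abs(W[...,2])<40)]; print(B.min(0),B.max(0))
    m=(~org)&(W[...,0]>250)&(W[...,0]<760)&(W[...,1]>-330)&(W[...,1]<330)&(W[...,2]>-12)&(W[...,2]<125)
    for b in blobs(m,W):print(*b)
    m=(W[...,2]>8)&(W[...,0]>250)&(W[...,0]<760)&(W[...,1]>-330)&(W[...,1]<330)&(W[...,2]<125)
    print("high")
    for b in blobs(m,W):print(*b)
c=pickle.load(open("top0.pkl","rb"))
cv2.imwrite("pics/tc.png",cv2.resize(c["image"][80:300,150:440],None,fx=2.7,fy=2.7,interpolation=cv2.INTER_CUBIC))
c=pickle.load(open("scene0.pkl","rb"))
cv2.imwrite("pics/sc.png",cv2.resize(c["image"][110:310,100:380],None,fx=2.8,fy=2.8,interpolation=cv2.INTER_CUBIC))
E
```

```text
top bench z [-4.67564798  0.60575188  5.97155016]
[ 343.01465892 -431.14496338  -12.16777861] [933.51274664 779.98637766  39.58533062]
[173. 140.] 320 [733.6 301.   53.7] [ -0.9 118. ] [740.  307.1] [44.9 40.5] 88.8
[237. 142.] 357 [736.2 128.3  47.9] [ 1.  65.5] [736.6 131.9] [58.7 46.2] 89.3
[177. 181.] 2040 [620.9 282.8  63.4] [18.9 96.5] [629.2 286.9] [ 93.4 155.3] 86.1
[216. 181.] 161 [626.3 181.3  61.8] [34.2 82.3] [628.  182.8] [33.5 33.9] 1.8
[246. 197.] 340 [584.6  98.2  52.1] [-1.1 69.1] [589.6 101.3] [59.3 53.9] 2.5
[341. 216.] 1838 [ 539.7 -154.4   73.6] [  3.  118.5] [ 540.3 -154.7] [349.8  39.9] 85.9
[174. 243.] 1323 [456.  288.9  41.5] [  0.5 115.3] [457.8 287. ] [124.   94.8] 5.3
[303. 255.] 894 [434.8 -60.4   3.6] [-1.9  9.1] [434.8 -60.5] [ 61.8 111.4] 76.0
[214. 249.] 449 [443.6 186.   13.3] [ 3.5 19.3] [443.3 186.8] [63.7 65.1] 24.1
[257. 247.] 402 [451.7  67.2  25.7] [ 0.2 35.9] [452.3  67.4] [37.2 81.7] 8.2
[379. 264.] 886 [ 415.7 -269.8    3.3] [-2.   8.8] [ 416.1 -270. ] [91.1 90.5] 1.4
[175. 277.] 380 [366.8 275.1  81.1] [ -1.  110.5] [366.9 292.3] [43.9 71.8
[... 1406 characters left out ...]
 0.2 31.3] [458.6  78.1] [61.1 99.2] 9.2
[277. 273.] 1205 [429.2 -61.3   3.1] [0.8 5.4] [433.  -59.6] [ 66.1 115.9] 76.2
[353. 339.] 1799 [ 411.7 -270.9    2.8] [0.8 5.3] [ 413.3 -269.8] [95.4 90.6] 3.2
high
[247. 162.] 3287 [622.6 243.9  56.2] [ 15.4 105.8] [651.3 200.8] [258.  216.6] 89.9
[305. 165.] 396 [728.6 125.4  47.6] [20.3 60.9] [738.1 129.3] [44.9 54.8] 73.3
[173. 192.] 2099 [408.  272.6  54.3] [ 13.7 108.2] [420.7 285.6] [167.4  90.8] 14.2
[359. 252.] 7066 [ 533.9 -179.1   74.4] [ 25.5 117.7] [ 533.3 -156.6] [346.9  41.1] 88.3
[208. 215.] 383 [436.3 182.9  13.2] [10.1 15.3] [437.6 185.5] [63.6 60.8] 50.2
[242. 234.] 543 [442.2  62.8  25.6] [11.1 31.4] [445.6  67.7] [32.2 82.8] 9.2
```

View pics/tc.png

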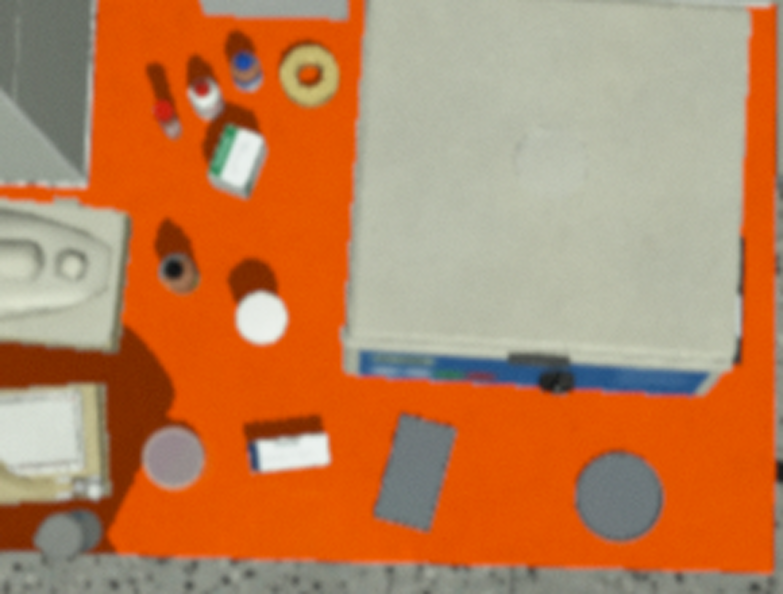

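View pics/sc.png

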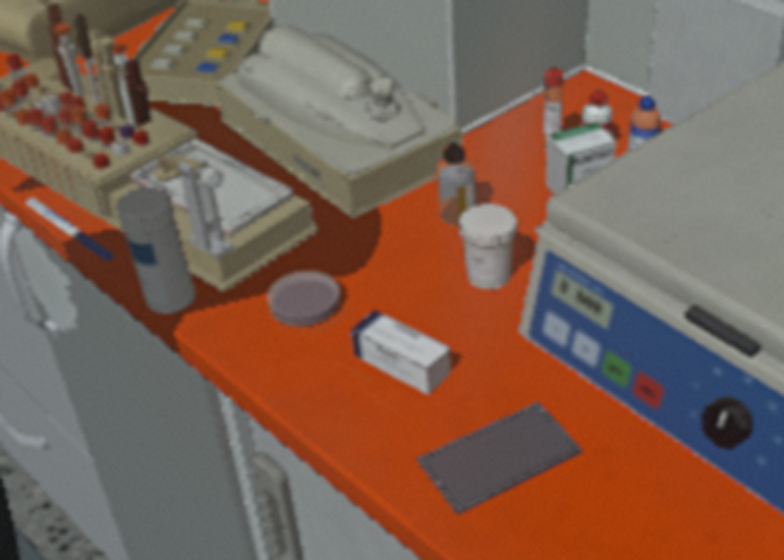

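```bash
cat >> h.py <<'E'
def Q(a):  # jaw dir at angle a, pointing down
    M=np.array([[np.cos(a),0,-np.sin(a)],[np.sin(a),0,np.cos(a)],[0,-1,0]])
    q=R.from_matrix(M).as_quat();return np.r_[q[3],q[:3]]
def look(bot,name):
    s=bot.read_state();c=bot.read_camera("wrist")
    cv2.imwrite(f"pics/{name}.png",c["image"]);pickle.dump((s,c),open(name+".pkl","wb"))
    return s,c,cloud(c,wristT(s,c))
E
python3 - <<'E'
from h import *
from rig import bot
s=bot.read_state();print(rot(s["tool_rot"]).round(2))
for n,p in dict(cart=(452,67,60),dish=(443,186,60),tray=(435,-60,60),drip=(416,-270,60),cup=(584,98,60),bot=(626,181,60)).items():
    for d in(-180,-135,-90,-45,0,45,90,135):
        q=bot.ik(p,Q(np.radians(d)));print(n,d,None if q is None else np.round(q,2)) 
E
```

```text
[[ 0.36 -0.   -0.93]
 [ 0.93 -0.    0.36]
 [-0.   -1.    0.  ]]
cart -180 None
cart -135 [ 0.07  0.37  1.94 -0.    0.83  2.42]
cart -90 [ 0.07  0.37  1.94 -0.    0.83  1.64]
cart -45 [ 0.07  0.37  1.94 -0.    0.83  0.85]
cart 0 [ 0.07  0.37  1.94 -0.    0.83  0.07]
cart 45 [ 0.07  0.37  1.94 -0.    0.83 -0.72]
cart 90 [ 0.07  0.37  1.94 -0.    0.83 -1.5 ]
cart 135 [ 0.07  0.37  1.94 -0.    0.83 -2.29]
dish -180 None
dish -135 None
dish -90 [ 0.32  0.41  1.88 -0.    0.85  1.89]
dish -45 [ 0.32  0.41  1.88 -0.    0.85  1.11]
dish 0 [ 0.32  0.41  1.88 -0.    0.85  0.32]
dish 45 [ 0.32  0.41  1.88 -0.    0.85 -0.46]
dish 90 [ 0.32  0.41  1.88 -0.    0.85 -1.25]
dish 135 [ 0.32  0.41  1.88 -0.    0.85 -2.03]
tray -180 None
tray -135 [-0.22  0.33  1.99 -0.    0.82  2.14]
tray -90 [-0.22  0.33  1.99 -0.    0.82  1.35]
tray -45 [-0.22  0.33  1.99 -0.    0.82  0.56]
tray 0 [-0.22  0.33  1.99 -0.    0.82 -0.22]
tray 45 [-0.22  0.33  1.99 -0.    0.82 -1.01]
tray 90 [-0.22  0.33  1.99 -0.    0.82 -1.79]
tray 135 None
drip -180 [-0.65  0.44  1.84 -0.    0.87  2.49]
drip -135 [-0.65  0.44  1.84 -0
[... 194 characters left out ...]
 -1.43]
drip 90 [-0.65  0.44  1.84 -0.    0.87 -2.22]
drip 135 None
cup -180 None
cup -135 [ 0.1   0.61  1.55 -0.    0.98  2.46]
cup -90 [ 0.1   0.61  1.55 -0.    0.98  1.68]
cup -45 [ 0.1   0.61  1.55 -0.    0.98  0.89]
cup 0 [ 0.1   0.61  1.55 -0.    0.98  0.1 ]
cup 45 [ 0.1   0.61  1.55 -0.    0.98 -0.68]
cup 90 [ 0.1   0.61  1.55 -0.    0.98 -1.47]
cup 135 [ 0.1   0.61  1.55 -0.    0.98 -2.25]
bot -180 None
bot -135 None
bot -90 [ 0.23  0.72  1.36 -0.    1.06  1.8 ]
bot -45 [ 0.23  0.72  1.36 -0.    1.06  1.01]
bot 0 [ 0.23  0.72  1.36 -0.    1.06  0.23]
bot 45 [ 0.23  0.72  1.36 -0.    1.06 -0.56]
bot 90 [ 0.23  0.72  1.36 -0.    1.06 -1.35]
bot 135 [ 0.23  0.72  1.36 -0.    1.06 -2.13]
```

```bash
python3 - <<'E'
from h import *
from rig import bot
bot.move_to([400,-165,280],Q(np.radians(90)));look(bot,"w1");print(bot.read_state()["clock"])
bot.move_to([430,115,280],Q(np.radians(60)));look(bot,"w2");print(bot.read_state()["clock"])
E
cat > an.py <<'E'
from h import *
import sys
for n in sys.argv[1:]:
    s,c=pickle.load(open(n+".pkl","rb"));W=cloud(c,wristT(s,c));im=c["image"]
    hsv=cv2.cvtColor(im,cv2.COLOR_BGR2HSV)
    org=(hsv[...,1]>170)&(hsv[...,0]<20)
    print(n,"bench z",np.nanpercentile(W[org][:,2],[5,50,95]))
    box=(W[...,0]>250)&(W[...,0]<780)&(W[...,1]>-330)&(W[...,1]<330)&(W[...,2]>-12)&(W[...,2]<118)
    for b in blobs((~org)&box,W,200):print(*b)
    print("high")
    for b in blobs(box&(W[...,2]>8),W,200):print(*b)
E
python3 an.py w1 w2; python3 -c "
import cv2,numpy as np
cv2.imwrite('pics/w12.png',cv2.resize(np.hstack([cv2.imread('pics/w1.png'),cv2.imread('pics/w2.png')]),(800,300)))"
```

```text
2.7167
3.8583
w1 bench z [-2.90834974 -1.56533502 -0.22736733]
[201. 184.] 3582 [ 410.4 -270.8    1.2] [-0.6  3.6] [ 412.2 -271.2] [93.4 92.9] 29.6
[354. 196.] 3515 [428.2 -61.    1.5] [-0.4  3.5] [431.4 -60.5] [ 63.8 113.5] 75.7
[533. 205.] 1948 [436.9 182.2  10.8] [ 0.8 13.2] [440.  191.8] [79.7 66.6] 64.1
[450. 213.] 2103 [444.3  64.1  22. ] [-1.3 29.7] [452.3  78.9] [ 47.6 102.6] 8.4
[279. 293.] 11876 [ 533.9 -163.7   70.3] [ 22.1 114.4] [ 540.2 -124.6] [411.2  77.1] 78.1
[510. 322.] 5208 [608.2 174.7  36.2] [ 2.4 62.9] [651.8 180.6] [205.4 212.9] 2.9
[453. 402.] 545 [749.2 108.8  47.1] [22. 59.] [754.8 111.9] [50.4 25. ] 27.4
high
[535. 205.] 1702 [437.5 183.3  12. ] [10.4 13.3] [438.4 184.4] [62.5 62.7] 11.9
[452. 213.] 1768 [444.2  63.9  25.9] [12.2 29.8] [446.7  67.4] [31.6 81. ] 8.2
[278. 293.] 11571 [ 533.7 -165.2   72.2] [ 24.7 114.4] [ 532.7 -157.5] [345.6  40.2] 88.3
[511. 324.] 4624 [608.4 172.8  40.6] [11.5 66.3] [609.3 217.2] [284.2 142. ] 54.3
[453. 402.] 543 [749.1 108.8  47.3] [22.7 59. ] [754.8 111.9] [50.4 25. ] 27.4
w2 bench z [-2.7731808  -1.45538889 -0.0590628
[... 771 characters left out ...]
. ] [-1.6 48.9] [740.5 108.6] [ 5.8 71.1] 68.5
high
[391.  46.] 3291 [360.4 272.   90. ] [ 27.8 106.1] [360.5 277.9] [44.  44.9] 51.7
[421. 119.] 6421 [447.1 289.7  45. ] [ 18.6 111.5] [451.  294.5] [113.2  79.1] 4.3
[330. 156.] 1908 [437.8 185.2  12.3] [10.9 13.6] [438.6 184.7] [62.8 61.7] 59.1
[483. 256.] 13543 [633.6 288.2  64.5] [ 22.9 107.9] [662.7 283.1] [ 93.8 234.5] 90.0
[255. 207.] 1525 [444.7  69.8  27.5] [17.2 29.9] [446.5  67.8] [30.8 80.3] 8.1
[395. 271.] 596 [611.2 188.8  42.7] [11.5 73.1] [615.7 188.2] [35.2 19.7] 56.7
[323. 283.] 1438 [572.7  98.4  53.9] [18.6 62.6] [578.2  97.2] [49.1 49.8] 1.6
[238. 324.] 7028 [561.3 -21.8  72.2] [ 21.9 115.4] [601.1  -5.3] [218. 106.] 31.8
```

View pics/w12.png

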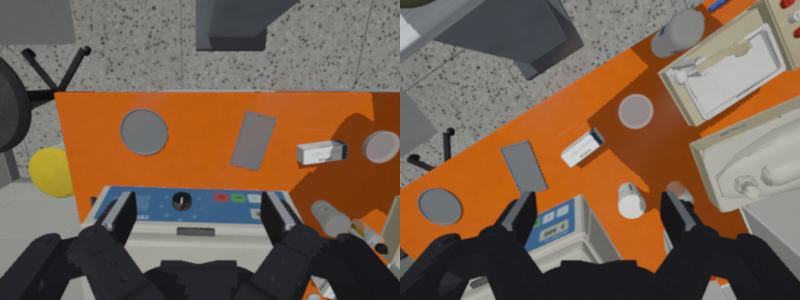

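Both wrist views agree: carton (446.6,67.6), culture dish (438.5,184.7), tray about (428.5,-61), drip dish (410.8,-270.8). The scene camera agrees too, but the top camera reads about 5 mm higher in x. Picking the carton now.

```bash
python3 - <<'E'
from h import *
from rig import bot
q=Q(np.radians(8.2))
bot.move_to([446.6,67.6,130],q)
bot.servo_line([446.6,67.6,28],speed=120)
bot.move_gripper(20,40)
s=bot.read_state();print(s["clock"],s["grip_width"],s["ft_force"],s["ee_pos"])
bot.servo_line([446.6,67.6,110],speed=150)
s,c,W=look(bot,"w3");print(s["clock"],s["grip_width"],s["ft_force"])
q=Q(np.radians(75.8))
bot.move_to([428.5,-61,110],q)
look(bot,"w4");print(bot.read_state()["clock"])
E
python3 -c "
import cv2,numpy as np
cv2.imwrite('pics/w34.png',cv2.resize(np.hstack([cv2.imread('pics/w3.png'),cv2.imread('pics/w4.png')]),(800,300)))"; python3 an.py w3 w4
```

```text
6.2 29.124885014231268 [-2.06687547 -0.50697086  6.35808376] [446.85203815  67.60956234  28.37698391]
6.9 29.507965872123453 [ 1.20148601  0.24184582 -1.92274831]
8.325
w3 bench z [-2.62431242 -1.45952282 -0.26409014]
[295.  50.] 8227 [438.6 185.8  12. ] [10.8 13.5] [439.4 186.1] [67.7 64.4] 8.2
[543.  99.] 1719 [609.6 180.1  13.6] [ 0.3 27.2] [619.7 177.4] [24.7 42.7] 35.3
[488. 221.] 7826 [573.9  99.6  50.4] [ 3.4 62.5] [609.5  83. ] [ 70.  116.5] 81.9
[277. 278.] 12920 [443.7  65.7 100.8] [  1.8 111.1] [452.2   9.8] [ 76.8 198.4] 7.9
[497. 345.] 9167 [613.   10.9  51.5] [14.3 97.2] [622.1   8.3] [187.   26.8] 3.7
[385. 396.] 855 [536.8 -35.   66.5] [45.2 87.2] [535.3 -35.1] [28.5 11.7] 75.0
high
[295.  49.] 8028 [438.4 185.9  12.3] [11.1 13.5] [438.7 184.1] [63.  60.2] 9.4
[548.  99.] 1210 [609.1 179.6  18. ] [ 9.  27.9] [612.  181.1] [15.6 35.6] 13.6
[489. 223.] 7300 [572.6  99.9  53.9] [19.5 62.5] [578.4  97.6] [50.2 50.4] 89.3
[278. 273.] 12069 [443.   75.2 108.2] [ 96.4 111.4] [444.1  68. ] [56.5 80.5] 8.6
[498. 345.] 8967 [612.8  11.1  52.7] [15.9 97.4] [614.4  11.8] [171.7  
[... 351 characters left out ...]
62.1] [623.6 127. ] [160.8  56.7] 37.2
[170. 396.] 855 [ 528.1 -172.6   56.8] [39.  74.4] [ 525.4 -172.1] [14.  22.2] 9.4
[385. 396.] 860 [540.7 -16.9  79. ] [62.7 92.9] [542.  -15.5] [22.5  8.1] 63.2
[ 25. 392.] 1032 [ 519.1 -313.2   30.8] [15.8 45.8] [ 523.6 -306.7] [17.9 46.1] 1.9
high
[278. 280.] 13084 [427.1 -62.  102.9] [ 42.5 111.4] [460.6 -72.4] [ 68.3 154.4] 76.3
[517. 359.] 5083 [567.8  91.2  47. ] [14.5 62.1] [577.   93.3] [43.6 49.5] 80.6
[170. 396.] 857 [ 528.1 -172.6   56.8] [39.1 74.3] [ 525.4 -172.1] [14.  22.2] 9.4
[385. 396.] 860 [540.7 -16.9  79. ] [62.7 92.9] [542.  -15.5] [22.5  8.1] 63.2
[ 25. 392.] 1022 [ 519.  -313.1   31.1] [16.7 45.8] [ 518.9 -306.9] [ 8.5 46.1] 2.2
```

View pics/w34.png

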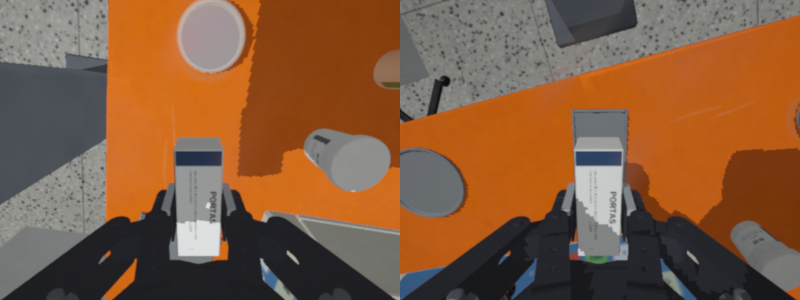

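```bash
python3 - <<'E'
from h import *
def tray(n,z0=12):
    s,c=pickle.load(open(n+".pkl","rb"));W=cloud(c,wristT(s,c));hsv=cv2.cvtColor(c["image"],cv2.COLOR_BGR2HSV)
    org=(hsv[...,1]>150)&(hsv[...,0]<20)
    m=(~org)&(abs(W[...,0]-428)<75)&(abs(W[...,1]+61)<60)&(W[...,2]<z0)
    m=cv2.morphologyEx(m.astype(np.uint8),cv2.MORPH_OPEN,np.ones((3,3)))>0
    p=W[m][:,:2]-[428.5,-61]
    for a in (74,75.8,77.5):
        a=np.radians(a)
        u=p@[np.cos(a),np.sin(a)];v=p@[-np.sin(a),np.cos(a)]  # v ~ -x 
        pc=lambda z:np.percentile(z,[.3,2,98,99.7]).round(1)
        print(n,len(p),round(np.degrees(a),1),"u",pc(u),"v",pc(v))
    r=cv2.minAreaRect(p.astype(np.float32));print(r)
tray("w1");tray("w4",8)
s,c=pickle.load(open("w4.pkl","rb"));W=cloud(c,wristT(s,c))
print(s["ee_pos"])
m=(W[...,2]>100)&(c["image"].min(2)>110)&(W[...,2]<114)
m=cv2.morphologyEx(m.astype(np.uint8),cv2.MORPH_OPEN,np.ones((5,5)))>0
for b in blobs(m,W,300):print(*b)
s,c=pickle.load(open("w3.pkl","rb"));W=cloud(c,wristT(s,c))
m=(W[...,2]>105)&(c["image"].max(2)>60)&(W[...,2]<114)
for b in blobs(m,W,300):print(*b,s["ee_pos"])
E
```

```text
w1 3621 74.0 u [-67.3 -32.   29.4  33.2] v [-57.8 -54.6  67.2  79.1]
w1 3621 75.8 u [-65.6 -30.5  29.   32.6] v [-57.7 -54.5  67.5  78. ]
w1 3621 77.5 u [-63.9 -30.9  29.5  33.3] v [-57.5 -54.5  67.7  77.1]
((-4.498420715332031, 0.8862686157226562), (134.69244384765625, 116.64803314208984), 0.03483596071600914)
w4 3537 74.0 u [-31.3 -29.9  30.5  32.3] v [-29.7 -19.7  52.8  53.8]
w4 3537 75.8 u [-29.9 -29.   30.8  31.6] v [-30.6 -20.6  52.8  53.1]
w4 3537 77.5 u [-29.1 -27.9  30.9  31.8] v [-31.4 -21.5  52.7  53.5]
((-8.769981384277344, 2.8342552185058594), (61.837459564208984, 88.13479614257812), 76.65522766113281)
[428.45189692 -60.78709106 109.73508481]
[277. 207.] 599 [387.  -51.8 106.7] [101.2 110.4] [387.2 -51.7] [30.3  1.9] 75.4
[278. 293.] 7772 [427.4 -61.8 110.1] [109.2 111. ] [430.6 -62.7] [30.2 70.1] 75.7
[278. 279.] 10064 [443.4  72.5 109.5] [108.4 110.6] [444.4  68.2] [45.4 80.4] 9.6 [446.14415773  67.5581976  109.20641037]
```

```bash
python3 - <<'E'
from h import *
from rig import bot
x,y=430.5,-60.2
bot.servo_line([x,y,40],speed=120)
r=bot.servo_line([x,y,28.5],speed=25,until_force=6)
s=bot.read_state();print(r,s["ee_pos"],s["ft_force"],s["clock"])
bot.move_gripper(70)
bot.servo_line([x,y,110],speed=200)
bot.move_to([400,-61,200],Q(np.radians(75.8)))
look(bot,"w5");print(bot.read_state()["clock"])
E
python3 an.py w5
```

```text
True [430.74568663 -60.30393007  31.1238029 ] [-0.02916149 -0.10931346  3.24024599] 9.4583
10.9917
w5 bench z [-2.79188828 -1.54110744 -0.31021678]
[515. 171.] 3334 [436.7 183.1  11.1] [ 3.7 13.2] [442.5 190.4] [77.5 67.2] 73.2
[286. 214.] 5138 [423.1 -59.7  14.7] [ 0.2 32.5] [432.  -61.4] [ 62.6 113.7] 76.2
[106. 242.] 4681 [ 410.3 -270.7    1.3] [-0.3  3.6] [ 412.3 -272.3] [93.8 95.9] 15.1
[453. 306.] 1801 [566.2  96.3  36.2] [-1.2 62. ] [610.8 116.6] [127.1  53.9] 34.2
[282. 334.] 10261 [533.8 -93.4  60.7] [22.3 96.5] [ 533.1 -102.5] [181.   26.5] 86.3
[530. 329.] 2265 [615.2 177.2  38.2] [ 2.3 69.3] [638.7 204.8] [88.6 58. ] 35.1
[134. 401.] 1612 [ 540.3 -240.7  103.9] [ 84.6 116.3] [ 540.6 -240.5] [53.3 17.8] 80.4
high
[517. 171.] 3003 [437.3 184.   12. ] [10.6 13.3] [438.5 184.6] [64.  62.2] 74.1
[285. 219.] 2275 [423.3 -60.3  30.9] [26.5 32.8] [427.2 -61. ] [30.5 79.9] 75.5
[455. 308.] 1537 [563.8  95.1  42.2] [12.6 62. ] [570.9  98.9] [46.6 35.1] 82.3
[282. 334.] 10116 [533.7 -93.3  61.6] [23.8 96.6] [ 533.3 -100.8] [173.3  26.5] 86.3
[532. 331.] 2029 [614.5 176.2  43.1] [12.2 70.8] [620.3 178.2] [26.7 36.9] 62.8
[134. 401.] 1612 [ 540.3 -240.7  103.9] [ 84.6 116.3] [ 540.6 -240.5] [53.3 17.8] 80.4
```

View pics/w5.png

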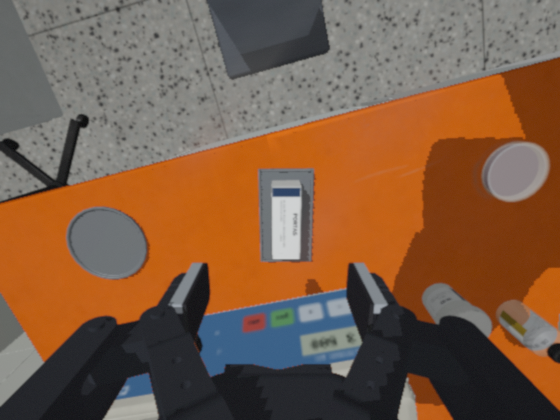

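```bash
python3 - <<'E'
from h import *
s,c=pickle.load(open("w5.pkl","rb"));W=cloud(c,wristT(s,c));hsv=cv2.cvtColor(c["image"],cv2.COLOR_BGR2HSV)
org=(hsv[...,1]>150)&(hsv[...,0]<20)
a=np.radians(75.6)
for nm,m in(("tray",(~org)&(W[...,2]<8)),("carton",(W[...,2]>24)&(W[...,2]<40))):
    m=m&(abs(W[...,0]-428)<75)&(abs(W[...,1]+61)<60)
    m=cv2.morphologyEx(m.astype(np.uint8),cv2.MORPH_OPEN,np.ones((3,3)))>0
    p=W[m][:,:2]-[428.5,-61]
    u=p@[np.cos(a),np.sin(a)];v=p@[-np.sin(a),np.cos(a)]
    print(nm,np.percentile(u,[.5,2,98,99.5]).round(1),np.percentile(v,[.5,2,98,99.5]).round(1),W[m][:,2].mean())
cv2.imwrite("pics/w5c.png",cv2.resize(c["image"][150:280,230:340],None,fx=4.5,fy=4.5,interpolation=cv2.INTER_CUBIC))
E
```

```text
tray [-66.5 -46.3  30.7  32.3] [-56.4 -55.3  73.5  78.2] -60.0611555080612
carton [-15.5 -15.4  14.   14.5] [-38.  -36.7  40.6  40.8] 31.595941465987014
```

View pics/w5c.png

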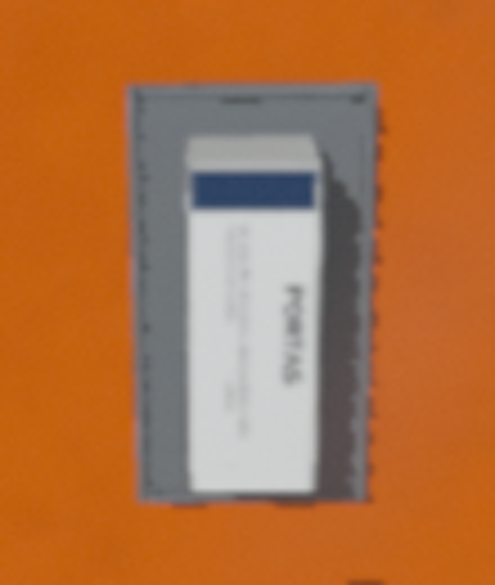

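```bash
python3 - <<'E'
from h import *
s,c=pickle.load(open("w2.pkl","rb"));W=cloud(c,wristT(s,c))
for x in range(380,520,20):
    print(x,[ (lambda z: round(float(np.percentile(z,99))) if len(z)>5 else None)(W[(abs(W[...,0]-x)<10)&(abs(W[...,1]-y)<5)][:,2]) for y in range(215,320,10)])
E
```

```text
380 [0, 1, 0, 0, 102, 107, 107, 107, 107, -1, None]
400 [0, 0, 131, 131, 125, 124, 125, 122, 116, 113, 109]
420 [14, 1, 129, 130, 41, 125, 125, 122, 117, 113, 109]
440 [14, 0, 1, 0, 35, 44, 47, 45, 39, 39, 39]
460 [13, 0, 0, 0, 35, 35, 47, 39, 40, 40, 40]
480 [1, 0, 0, 0, 33, 35, 46, 40, 39, 39, 40]
500 [0, 0, 0, 1, 8, 35, 46, 46, 46, 46, 46]
```

```bash
python3 - <<'E'
from h import *
s,c=pickle.load(open("w2.pkl","rb"));W=cloud(c,wristT(s,c))
m=(abs(W[...,0]-410)<25)&(W[...,1]>225)&(W[...,1]<320)&(W[...,2]>108)&(W[...,2]<140)
v,u=np.where(m);print(len(u),np.c_[u,v][::max(1,len(u)//12)], W[m][::max(1,len(u)//12)].round())
E
```

```text
1332 [[456  67]
 [447  76]
 [441  80]
 [439  83]
 [438  86]
 [439  89]
 [426  93]
 [430  97]
 [431 100]
 [407 103]
 [403 106]
 [396 111]] [[404. 310. 109.]
 [407. 298. 114.]
 [407. 292. 114.]
 [408. 289. 115.]
 [410. 287. 117.]
 [412. 286. 118.]
 [409. 273. 124.]
 [413. 274. 124.]
 [416. 274. 124.]
 [408. 255. 123.]
 [408. 251. 125.]
 [409. 243. 128.]]
```

There's a thin beam at about (410, 240–310, z≈125) next to the culture dish. I'll grasp with the jaws along y and the camera toward the robot, which stays clear of it.

```bash
python3 - <<'E'
from h import *
from rig import bot
q=Q(np.radians(90));x,y=439.5,185
bot.move_to([x,y-20,200],q)
bot.move_gripper(76,20)
bot.servo_line([x,y,160],speed=200)
bot.servo_line([x,y,40],speed=150)
r=bot.servo_line([x,y,21],speed=40,until_force=5)
s=bot.read_state();print(r,s["ee_pos"],s["ft_force"])
bot.move_gripper(50,20)
s=bot.read_state();print(s["clock"],s["grip_width"],s["ft_force"],s["ee_pos"])
bot.servo_line([x,y,50],speed=80)
bot.servo_line([x-10,y-20,160],speed=200)
s,c,W=look(bot,"w6");print(s["clock"],s["grip_width"],s["ee_pos"])
m=(abs(W[...,2]-s["ee_pos"][2])<25)&(np.hypot(W[...,0]-s["ee_pos"][0],W[...,1]-s["ee_pos"][1])<60)
for b in blobs(m,W,300):print(*b)
E
```

```text
False [439.5164532  185.02695942  20.95115301] [-0.26078209 -0.28935875  0.57702304]
14.4 56.44171894538093 [-1.99565307 -0.77609638  5.50177886] [439.65024463 184.98936489  21.43315256]
15.625 56.074491156946564 [429.10068911 164.94040845 158.89001602]
[278. 281.] 15058 [424.2 163.8 154.1] [148.4 178.8] [425.5 160.3] [71.8 63.9] 57.4
```

View pics/w6.png

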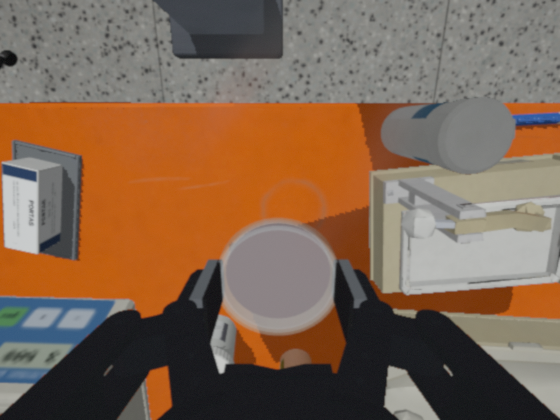

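```bash
python3 - <<'E'
from h import *
s,c=pickle.load(open("w6.pkl","rb"));W=cloud(c,wristT(s,c));e=s["ee_pos"]
m=(W[...,2]>140)&(W[...,2]<156)&(np.hypot(W[...,0]-e[0],W[...,1]-e[1])<50)&(c["image"].min(2)>75)
m=cv2.morphologyEx(m.astype(np.uint8),cv2.MORPH_OPEN,np.ones((3,3)))
n,l,st,ce=cv2.connectedComponentsWithStats(m);i=1+st[1:,4].argmax();m=l==i
p=W[m];print(len(p),st[i],p.mean(0),np.percentile(p[:,2],[2,50,98]))
cv2.imwrite("pics/m6.png",m.astype(np.uint8)*255)
print(cv2.minEnclosingCircle(p[:,:2].astype(np.float32)),np.percentile(p[:,0],[.5,99.5]),np.percentile(p[:,1],[.5,99.5]),e)
E
```

```text
11048 [  219   218   118   117 11048] [425.14737783 163.76047568 149.43681999] [145.02853438 149.58674275 150.77622902]
((427.9894104003906, 164.0266876220703), 31.964725494384766) [396.72091434 457.9034362 ] [136.05034448 191.71114469] [429.10068911 164.94040845 158.89001602]
```

```bash
python3 - <<'E'
from h import *
from rig import bot
q=Q(np.radians(75.8));x,y=429.7,-60.2
bot.move_to([x,y,150],q)
bot.servo_line([x,y,62],speed=120)
bot.dwell(0.2)
r=bot.servo_line([x,y,51.5],speed=20,until_force=3)
s=bot.read_state();print(r,s["ee_pos"],s["ft_force"],s["clock"])
bot.move_gripper(76)
bot.servo_line([x,y,130],speed=150)
bot.move_to([400,-61,200],q)
s,c,W=look(bot,"w7");print(s["clock"])
a=np.radians(75.6)
for nm,lo,hi in(("dish",40,52),("carton",22,36)):
    m=(W[...,2]>lo)&(W[...,2]<hi)&(abs(W[...,0]-428)<75)&(abs(W[...,1]+61)<60)
    for b in blobs(m,W,100):print(nm,*b)
cv2.imwrite("pics/w7c.png",cv2.resize(c["image"][130:300,200:370],None,fx=3.5,fy=3.5,interpolation=cv2.INTER_CUBIC))
E
```

```text
True [429.73422391 -60.26595657  54.27475859] [-0.60156687 -0.12823391  4.18915878] 18.0833
19.475
dish [286. 228.] 3033 [427.2 -61.5  45.1] [44.  46.3] [428.4 -61.6] [62.5 62.7] 65.4
carton [286. 191.] 423 [393.7 -52.9  30.8] [23.8 32.9] [395.3 -52.9] [30.1 13.9] 76.2
```

View pics/w7c.png

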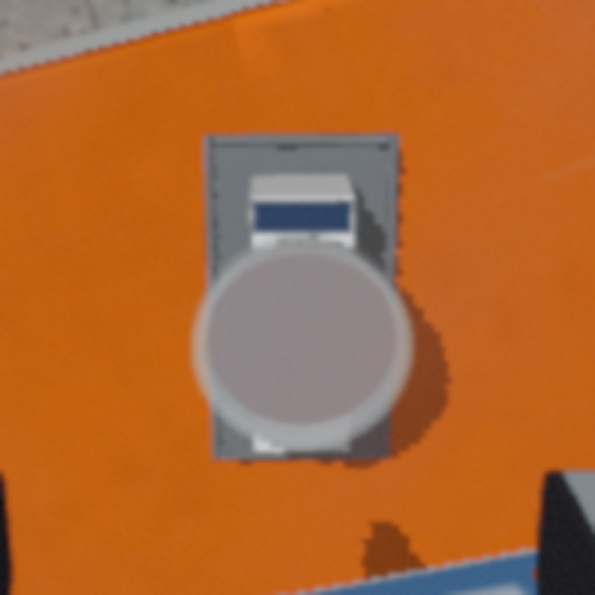

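Both views put the culture dish within about 1.5 mm of the carton's centre. Next is the cup, gripped by its lid.

```bash
python3 - <<'E'
from h import *
from rig import bot
q=Q(0);
bot.move_gripper(85,25)
bot.move_to([560,90,230],q)
s,c,W=look(bot,"w8");print(s["clock"],s["ee_pos"])
m=(W[...,2]>55)&(W[...,2]<70)
for b in blobs(m,W,300):print(*b)
m=(W[...,2]>8)&(W[...,2]<100)
for b in blobs(m,W,300):print(*b)
E
```

```text
21.25 [559.85136349  89.71503755 229.90212286]
[358.   6.] 736 [624.4 253.6  60.6] [56.3 63.4] [623.9 253.5] [ 8.8 51.6] 88.9
[347.  95.] 698 [620.9 183.9  58.1] [55.5 61.3] [623.1 184.5] [34.  33.6] 0.1
[546. 118.] 364 [803.9 164.6  63. ] [57.4 68.6] [806.1 164.7] [17.3 16.1] 85.1
[465. 155.] 2424 [739.6 129.8  58.7] [57.3 59.9] [740.6 129.1] [40.6 56.2] 70.8
[299. 187.] 1969 [578.7  98.3  61.7] [60.4 62.9] [578.6  97.3] [48.9 49.9] 0.2
[265. 292.] 458 [543.1 -22.   62.6] [55.6 69.4] [536.1 -53.3] [145.9  28.8] 75.0
[425. 270.] 1692 [717.4   6.8  62.5] [55.8 69.3] [720.5   7. ] [  4.4 300.9] 88.3
[144.  10.] 3253 [433.8 259.8  28.3] [10.8 40.9] [431.6 262.2] [157.1  21.4] 0.2
[347.  18.] 5832 [618.7 247.9  47. ] [15.4 61.3] [615.2 248.6] [ 23.7 139.5] 89.7
[522.  78.] 1759 [772.1 198.1  63. ] [15.8 89. ] [775.2 198.3] [17.5 20.6] 12.7
[345.  96.] 1482 [619.1 183.4  59.8] [27.5 80.1] [622.7 184. ] [35.  36.4] 29.1
[524. 117.] 1761 [799.1 164.5  42.6] [12.7 66.3] [803.9 164. ] [26.5 31. ] 0.8
[456. 152.] 3331 [733.  131.8  51.7] [18.6 59.8] [740.5 129.1] [40.7 56.4] 70.8
[537. 157.] 1347 [827.2 125.2  36.5] [11.8 56.9] [831.4 123.6] [22.4 30.4] 8.9
[299. 187.] 2017 [578.5  98.7  61. ] [59.8 62.9] [578.6  97.5] [48.9 50.3] 0.2
[514. 210.] 2011 [835.1  60.5  16.3] [10.2 18.4] [837.3  59. ] [60. 60.] 14.7
[394. 273.] 12413 [685.3   1.1  57.5] [17.8 95.9] [681.7  -6.4] [407.2 153.4] 22.5
[197. 309.] 657 [457.2 -63.9  33.1] [11.5 46.1] [454.2 -69.2] [48.4 25.2] 78.2
```

View pics/w8.png

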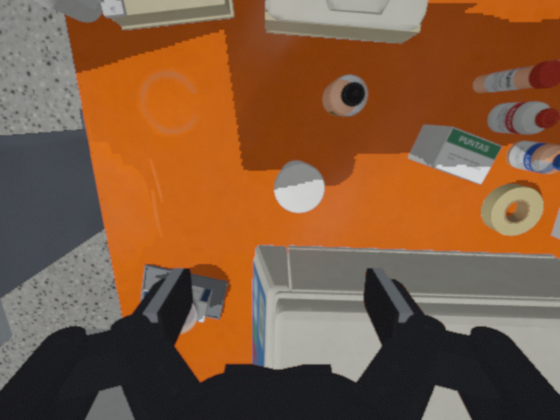

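The cup lid is at pixel (299,187), about (579,98). The bottle is at (346,96), about (622,184).

```bash
python3 - <<'E'
from h import *
from rig import bot
q=Q(0);x,y=579.8,98
bot.move_to([x,y,130],q)
bot.servo_line([x,y,56],speed=120)
bot.move_gripper(35,25)
s=bot.read_state();print(s["clock"],s["grip_width"],s["ft_force"],s["ee_pos"])
bot.servo_line([x,y,200],speed=200)
s,c,W=look(bot,"w9");e=s["ee_pos"];print(s["clock"],s["grip_width"],e)
m=(W[...,2]>e[2]-2)&(W[...,2]<e[2]+12)&(c["image"].min(2)>110)
for b in blobs(m,W,300):print(*b)
bot.move_to([395,-185,200],q)
look(bot,"w10");print(bot.read_state()["clock"])
E
python3 an.py w10
python3 -c "
import cv2,numpy as np
cv2.imwrite('pics/w910.png',cv2.resize(np.hstack([cv2.imread('pics/w9.png'),cv2.imread('pics/w10.png')]),(800,300)))"
```

```text
23.0 48.35937351585295 [-0.61233414  0.13317174  5.53794863] [580.27784952  98.06156685  56.85011956]
23.8667 48.12524292308581 [579.29102922  97.93448745 198.6323638 ]
[278. 292.] 8535 [577.5 100.  203.3] [201.5 204.5] [577.4  97.4] [47.9 50.6] 0.6
25.2417
w10 bench z [-2.70085656 -1.47931012 -0.24768719]
[459. 147.] 32087 [ 535.9 -138.3   76.9] [ 26.  115.2] [ 532.3 -167.8] [323.3  40.3] 88.2
[316.  60.] 8751 [427.4 -61.8  29.4] [ 0.5 46.3] [432.2 -55.2] [ 77.1 113.1] 76.2
[319. 243.] 519 [ 441.6 -249.1    1.3] [-1.6  3.9] [ 440.7 -246.5] [19.3 58.5] 25.9
high
[459. 147.] 31780 [ 536.  -138.2   77.7] [ 27.3 115.2] [ 532.3 -169.6] [312.1  40.3] 88.2
[318.  56.] 5839 [426.9 -60.8  43.2] [31.2 46.4] [427.4 -61.3] [63.  80.1] 76.3
```

View pics/w910.png

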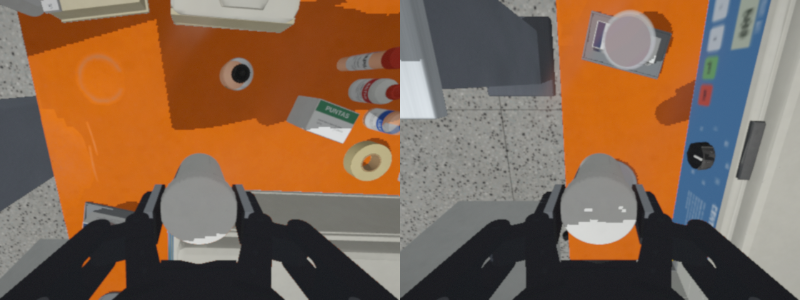

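```bash
python3 - <<'E'
from h import *
from rig import bot
q=Q(0);x,y=412.3,-270.3
bot.move_to([x,y,130],q)
bot.servo_line([x,y,68],speed=120)
bot.dwell(0.2)
r=bot.servo_line([x,y,56],speed=20,until_force=4)
s=bot.read_state();print(r,s["ee_pos"],s["ft_force"],s["clock"])
bot.move_gripper(75)
bot.servo_line([x,y,150],speed=150)
bot.move_to([400,-165,260],Q(np.radians(90)))
look(bot,"w11");print(bot.read_state()["clock"])
E
python3 an.py w11
```

```text
True [ 412.55806357 -270.39943548   59.12517912] [1.5486747  1.10367122 4.78784924] 27.1083
29.5583
w11 bench z [-2.86871519 -1.55761516 -0.25890847]
[195. 189.] 4229 [ 405.  -265.    27.2] [-0.3 64.9] [ 412.2 -275.4] [ 93.6 101.3] 6.2
[361. 202.] 4390 [422.5 -64.5  26.8] [ 0.2 46.1] [433.7 -51.4] [ 86.1 113.6] 76.9
[156. 285.] 714 [ 523.5 -319.2   49.8] [20.6 85.2] [ 523.6 -312.2] [18.2 36.2] 3.1
[278. 305.] 10511 [ 534.3 -165.8   74.6] [ 24.4 114.6] [ 532.6 -166.5] [213.5  40.8] 88.4
[409. 294.] 919 [539.5   3.   44.8] [-1.9 82.8] [565.9  31. ] [135.9  25.9] 45.6
[536. 344.] 2543 [632.8 202.2  32.4] [ 0.2 73.7] [683.  227.9] [200.7  95.4] 14.5
high
[365. 207.] 2752 [423.7 -62.6  41.7] [25.4 46.3] [427.4 -61.5] [63.5 79.9] 76.0
[185. 199.] 1879 [ 408.1 -268.7   59.5] [25.5 65.3] [ 410.3 -271. ] [50.1 49.5] 56.6
[156. 286.] 693 [ 523.4 -319.3   51.3] [22.4 85.3] [ 523.6 -312.2] [18.2 36.2] 3.1
[278. 306.] 10361 [ 534.3 -165.8   75.7] [ 26.1 114.7] [ 532.6 -166.8] [202.2  40.8] 88.4
[408. 294.] 816 [535.9  -1.   50.6] [21.  83.5] [535.   -5.1] [43.5 18.5] 75.2
[535. 343.] 2024 [622.6 191.7  40.3] [10.9 74.4] [633.7 202.9] [79.5 97.4] 86.6
```

View pics/w11.png

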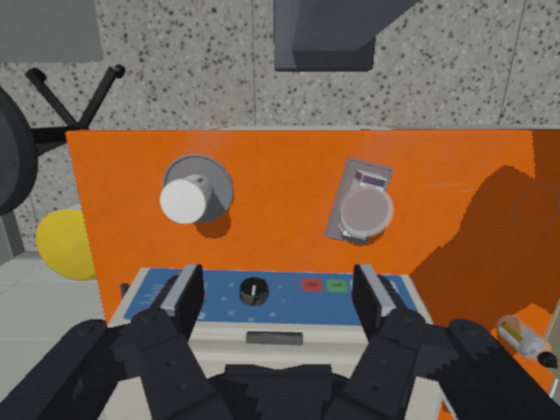

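```bash
python3 - <<'E'
from h import *
for n in("w8","w9"):
  s,c=pickle.load(open(n+".pkl","rb"));W=cloud(c,wristT(s,c))
  for x in range(540,720,20):
    print(n,x,[ (lambda z: round(float(np.percentile(z,98))) if len(z)>5 else None)(W[(abs(W[...,0]-x)<10)&(abs(W[...,1]-y)<5)][:,2]) for y in range(150,300,10)])
  m=(abs(W[...,0]-623)<30)&(abs(W[...,1]-184)<30)
  for lo,hi in((10,40),(40,62),(62,72),(72,90)):
    for b in blobs(m&(W[...,2]>lo)&(W[...,2]<hi),W,60):print(lo,*b)
E
```

```text
w8 540 [0, 0, 0, 0, 0, 0, 0, 0, 0, 0, 52, 54, 0, 0, None]
w8 560 [0, 0, 0, 0, 0, 0, 0, 0, 0, 1, 55, 55, None, None, None]
w8 580 [0, 0, 0, 0, 0, 0, 0, 0, 0, 54, 55, 55, None, None, None]
w8 600 [0, 0, 51, 57, 57, 26, 0, 0, 0, 54, 61, 63, None, None, None]
w8 620 [0, 0, 62, 83, 83, 60, 0, 0, 0, 55, 62, 64, None, None, None]
w8 640 [0, 0, 59, 75, 75, 59, 0, 0, 0, 54, 63, 64, None, None, None]
w8 660 [0, 0, 0, 0, 0, 0, 0, 0, 0, 54, 55, 55, None, None, None]
w8 680 [0, 0, 0, 0, 0, 0, 0, 0, 0, 54, 55, 55, None, None, None]
w8 700 [0, 0, 0, 0, 0, 0, 0, 0, 0, 0, 0, 0, 0, None, None]
10 [327. 101.] 113 [608.6 180.   25.4] [11.4 38.6] [610.4 181.1] [ 9.5 31.7] 12.0
40 [344.  96.] 876 [619.2 183.5  56.1] [48.2 60.4] [622.7 184. ] [35.  36.4] 29.1
72 [353.  94.] 442 [622.1 184.3  76.4] [72.8 82.3] [622.9 184.5] [19.4 19.2] 49.2
w9 540 [0, 0, 0, 0, 0, 0, 0, 0, 0, 0, 52, 53, 0, -1, None]
w9 560 [0, 0, 0, 0, 0, 0, 0, 0, 0, 0, 55, 55, None, None, None]
w9 580 [0, 0, 0, 0, 0, 0, 0, 0, 0, 54, 55, 55, None, None, None]
w9 600 [0, 0, 52, 58, 57, 28, 0, 0, 0, 54, 61, 62, None, None, None]
w9 620 [0, 0, 61, 83, 83, 60, 0, 0, 0, 54, 62, 63, None, None, None]
w9 640 [0, 0, 59, 76, 75, 59, 0, 0, 0, 55, 63, 64, None, None, None]
w9 660 [0, 0, 0, 0, 0, 0, 0, 0, 0, 55, 55, 55, None, None, None]
w9 680 [0, 0, 0, 0, 0, 0, 0, 0, 0, 54, 55, 55, None, None, None]
w9 700 [0, 0, 0, 0, 0, 0, 0, 0, 0, 0, 0, 0, 0, None, None]
10 [311. 108.] 67 [607.7 180.8  24.5] [11.3 37.9] [608.8 180.8] [ 5.7 26.6] 12.4
40 [330. 103.] 1054 [620.4 184.1  56.6] [50.6 60.4] [623.2 184.4] [35.9 36.7] 1.2
72 [337. 103.] 536 [622.4 184.4  76.4] [73.2 82.5] [622.9 184.4] [19.2 19. ] 17.6
```

```bash
python3 - <<'E'
from h import *
from rig import bot
q=Q(0);x,y=624.5,184.9
bot.move_to([500,150,230],q)
bot.move_gripper(80,25)
bot.move_to([x,y,150],q)
bot.servo_line([x,y,45],speed=120)
bot.move_gripper(20,25)
s=bot.read_state();print(s["clock"],s["grip_width"],s["ft_force"],s["ee_pos"]);z0=s["ee_pos"][2]
bot.servo_line([x,y,200],speed=200)
s,c,W=look(bot,"w12");e=s["ee_pos"];print(s["clock"],s["grip_width"],e)
m=(W[...,2]>e[2]+25)&(W[...,2]<e[2]+42)&(np.hypot(W[...,0]-e[0],W[...,1]-e[1])<25)
for b in blobs(m,W,60):print(*b)
x,y=421.2,-165.3
bot.move_to([x,y,160],q)
bot.servo_line([x,y,z0+10],speed=120)
bot.dwell(0.2)
r=bot.servo_line([x,y,z0-4],speed=20,until_force=4)
s=bot.read_state();print(r,s["ee_pos"],s["ft_force"],s["clock"])
bot.move_gripper(75)
bot.servo_line([x,y,170],speed=150)
bot.move_to([380,-165,280],Q(np.radians(90)))
look(bot,"w13");print(bot.read_state()["clock"])
for n in("scene","top"):
    c=bot.read_camera(n);cv2.imwrite(f"pics/{n}1.png",c["image"]);pickle.dump(c,open(n+"1.pkl","wb"))
E
python3 an.py w13
python3 - <<'E'
from h import *
for n in("scene0","scene1","top0","top1"):
    c=pickle.load(open(n+".pkl","rb"));W=cloud(c)
    for b in blobs((W[...,2]>10)&(W[...,2]<125)&(W[...,0]<760)&(W[...,0]>300)&(W[...,1]<330)&(W[...,1]>-330),W,80): print(n,*b)
E
```

```text
33.8917 35.78651895321101 [-0.56942284  0.76297847  4.05214139] [624.75636827 184.97893575  45.52426028]
34.8167 35.43193588090342 [624.00767664 184.76215773 198.41277873]
[338. 316.] 440 [643.4 195.8 231.3] [224.3 237. ] [643.3 194.5] [6.7 7.1] 20.7
[223. 317.] 177 [603.  195.7 231.9] [224.9 236.8] [602.5 193.3] [7.8 3.5] 70.3
[275. 330.] 1987 [621.4 187.8 229. ] [224.5 235.1] [621.3 185.3] [19.2 20.2] 88.7
True [ 421.12401238 -165.23895412   43.5741428 ] [-1.5634656   0.42941659  5.50142141] 38.175
41.1167
w13 bench z [-2.99294696 -1.59996753 -0.25783584]
[200. 200.] 3709 [ 404.7 -265.6   26.7] [-0.5 65. ] [ 414.1 -273.7] [97.6 97.6] 0.5
[355. 212.] 3827 [421.7 -64.2  26.6] [ 0.1 46.1] [433.  -51.6] [ 85.4 113.9] 77.9
[287. 211.] 921 [ 411.3 -155.2   53.3] [ 8.7 78.8] [ 427.2 -152.4] [42.7 55.2] 87.9
[278. 309.] 10070 [ 534.4 -165.5   74.6] [ 24.2 114.7] [ 532.5 -167.2] [224.9  40.5] 88.5
[403. 292.] 322 [539.7  10.8  32.2] [-2.  63.4] [556.7  27.3] [87.9 14. ] 41.3
[546. 344.] 2703 [637.8 247.1  25.6] [ 4.6 52.6] [650.2 256.7] [208.7  53.5] 10.2
[442. 402.] 406 [750.1 104.3  28.4]
[... 2648 characters left out ...]
top1 [237. 141.] 319 [737.1 128.6  53.7] [20.2 65.2] [743.2 130.3] [42.4 49. ] 71.1
top1 [177. 181.] 1978 [622.8 283.3  65.2] [33.1 97.1] [626.6 286.2] [ 92.9 147.3] 87.3
top1 [341. 215.] 1728 [ 540.4 -154.6   78.4] [ 29.3 118.4] [ 540.2 -155.2] [348.4  41.1] 85.8
top1 [173. 243.] 1154 [457.5 291.   47. ] [ 25.8 115.9] [456.4 291.1] [113.8  93.4] 11.0
top1 [304. 255.] 518 [433.5 -60.5  44.8] [31.6 52.1] [433.9 -60.8] [81.2 59.3] 1.3
top1 [338. 259.] 162 [ 424.3 -150.2   61.2] [28.2 81.8] [ 424.4 -151.6] [32.5 35.5] 60.6
top1 [384. 262.] 207 [ 421.8 -272.4   65.6] [60.1 71.1] [ 423.9 -274.1] [49.1 34.4] 61.7
top1 [174. 277.] 338 [367.8 274.1  91.3] [ 27.7 110.6] [365.9 278.5] [43.2 44.6] 41.6
```

View pics/w13.png

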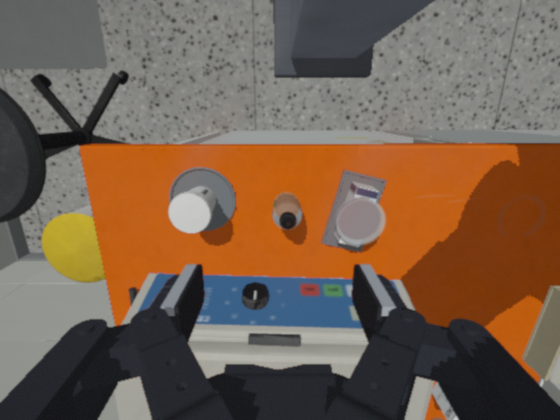

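View pics/scene1.png

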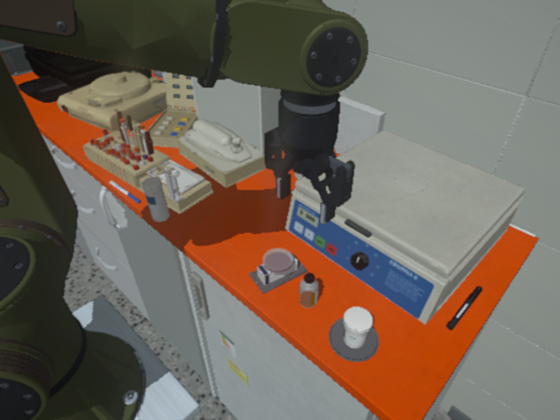

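The bottle stands about 10 mm toward the tray from where I set it (116 mm from the drip dish, limit 119). I'll check its tilt and then re-centre it.

```bash
python3 - <<'E'
from h import *
from rig import bot
bot.move_to([421,-155,200],Q(0))
s,c,W=look(bot,"w14");print(s["clock"],s["ee_pos"])
bot.move_to([370,-190,200],Q(np.radians(60)))
s2,c2,W2=look(bot,"w15");print(s2["clock"])
for W in(W,W2):
  m=(abs(W[...,0]-418)<35)&(abs(W[...,1]+157)<40)
  for lo,hi in((8,25),(25,40),(40,62),(62,72),(72,90)):
    for b in blobs(m&(W[...,2]>lo)&(W[...,2]<hi),W,40):print(lo,*b)
cv2.imwrite('pics/w145.png',cv2.resize(np.hstack([c["image"],c2["image"]]),(800,300)))
E
```

```text
42.6667 [ 421.01715268 -155.03745838  200.12164116]
43.8
8 [279. 177.] 102 [ 420.3 -139.    16.4] [ 8.4 24.1] [ 419.8 -141.5] [11.4 34. ] 85.5
25 [279. 180.] 94 [ 420.  -138.6   32.7] [26.1 39.3] [ 420.1 -140.7] [ 9.6 32.4] 83.3
40 [277. 195.] 809 [ 418.2 -148.    55.6] [44.2 60.7] [ 417.6 -153.5] [35.3 36. ] 88.8
62 [277. 197.] 44 [ 418.1 -146.4   68.1] [62.3 71.6] [ 418.3 -146.8] [ 4.6 16.9] 83.2
72 [276. 208.] 387 [ 417.3 -153.3   76.3] [73. 82.] [ 417.2 -154.1] [19.1 18.9] 41.3
8 [325. 204.] 146 [ 403.5 -153.9   16.9] [ 9.7 24.1] [ 407.1 -155. ] [14.6 36.3] 0.9
25 [327. 208.] 152 [ 403.3 -153.9   32.7] [26.  39.4] [ 406.6 -154.3] [36.2 14.1] 87.3
40 [333. 221.] 797 [ 409.5 -154.5   55. ] [43.4 60.7] [ 415.7 -154.8] [32.9 36.7] 3.3
62 [336. 226.] 62 [ 409.5 -154.3   68.1] [62.6 71.8] [ 410.3 -153.8] [18.7  6.6] 82.2
72 [340. 235.] 359 [ 415.6 -154.7   76.3] [72.9 82.3] [ 416.9 -154.7] [19.4 19.1] 51.5
```

View pics/w145.png

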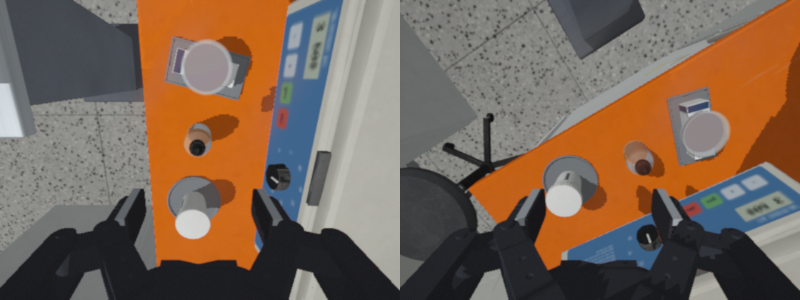

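```bash
python3 - <<'E'
from h import *
from rig import bot
q=Q(np.radians(85));x,y=419.2,-153.8
bot.move_gripper(60,30)
bot.move_to([x,y,150],q)
bot.servo_line([x,y,46],speed=100)
bot.move_gripper(20,30)
s=bot.read_state();print(s["clock"],s["grip_width"],s["ee_pos"]);z0=s["ee_pos"][2]
bot.servo_line([x,y,z0+20],speed=60)
x,y=421.2,-165.3
bot.servo_line([x,y,z0+20],speed=30)
bot.dwell(0.3)
r=bot.servo_line([x,y,z0-3],speed=15,until_force=2.5)
s=bot.read_state();print(r,s["ee_pos"],s["ft_force"],s["clock"])
s,c,W=look(bot,"w16")
bot.move_gripper(50)
look(bot,"w17")
bot.servo_line([x,y,150],speed=80)
bot.move_to([380,-165,280],Q(np.radians(90)))
s,c,W=look(bot,"w18");print(s["clock"])
m=(abs(W[...,0]-418)<35)&(abs(W[...,1]+162)<40)
for lo,hi in((10,90),(72,90)):
    for b in blobs(m&(W[...,2]>lo)&(W[...,2]<hi),W,40):print(lo,*b)
E
python3 an.py w18|tail -8
python3 -c "
import cv2,numpy as np
cv2.imwrite('pics/w167.png',cv2.resize(np.hstack([cv2.imread('pics/w17.png'),cv2.imread('pics/w18.png')]),(800,300)))"
```

```text
46.0917 35.70563662524007 [ 419.48819175 -153.93236107   46.5346493 ]
True [ 421.22528443 -165.28623835   46.56757064] [-0.30105513  0.8546444   6.28441998] 48.625
51.075
10 [277. 213.] 877 [ 412.7 -166.6   55.6] [17.8 79.1] [ 418.7 -166.6] [35.6 35.3] 48.6
72 [277. 222.] 216 [ 417.8 -166.6   76.2] [72.6 82.4] [ 419.2 -166.5] [19.4 18.7] 48.2
high
[359. 217.] 2386 [423.1 -62.5  41.5] [23.9 46.2] [427.5 -61.7] [62.8 80.1] 76.1
[192. 209.] 1633 [ 407.7 -268.9   59.1] [24.1 65.3] [ 410.3 -271.3] [49.4 50.4] 28.2
[277. 213.] 881 [ 412.7 -166.5   55.4] [17.3 79. ] [ 418.7 -166.6] [35.6 35.3] 48.6
[170. 292.] 1194 [ 524.3 -309.6   53.7] [23.4 84.9] [ 524.7 -306.9] [46.2 18.2] 87.6
[278. 309.] 6357 [ 533.9 -165.6   75.7] [ 26.  114.1] [ 532.8 -165.2] [139.9  40. ] 87.6
[389. 295.] 1170 [533.6 -14.7  46.6] [21.3 73.7] [534.3 -15.5] [61.4 16.1] 87.2
[548. 353.] 2636 [652.3 250.9  28.7] [10.4 52.6] [664.  257.6] [234.1  51.2] 13.2
```

View pics/w167.png

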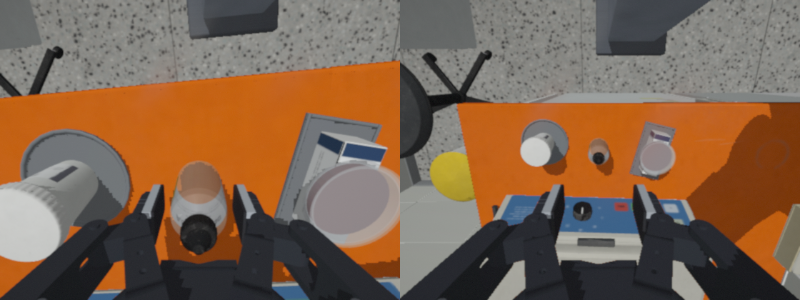

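```bash
python3 - <<'E'
from rig import bot
bot.dwell(0.5)
print(bot.finish_job(),bot.read_state()["clock"])
E
```

```text
the job is handed in; nothing more can be done
the job is handed in; nothing more can be done
```

The station is laid out and handed in, with the robot clock at about 52 s of the 115 s allowed. All four things stood in place at my last look; no verdict is reported.

- **Carton:** it lies in the tray, within about 1.5 mm of centred and well under 0.02 rad off the tray's length.
- **Culture dish:** it lies flat on the carton, within about 1.5 mm of its centre.
- **Cup:** it stands upright in the drip dish, within about 1 mm of the middle.
- **Bottle:** it stands upright within about 1 mm of the mid-point between dish and tray. On the first try it ended about 10 mm toward the tray, for a reason I did not find. I gripped it again with the jaws along the line of centres and moved it back.
- **Tub and small upright carton:** their positions in the top camera before and after agree to within about 1 mm. I took the second picture before the bottle was moved back, and that move stayed well clear of both.

The camera readings disagreed a little. The top camera read x about 5 mm higher than the wrist and scene cameras, so I did not use it for placing. The wrist camera read x about 2 mm low compared with where the gripper held things, so I corrected for that. The final checks compare things within the same wrist picture, or between pictures from the same camera.

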